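Turn the arched clay tile over in its drying stand

TASK

The arched clay tile (the one with the rounded top) was put into its slanted wooden stand wrong side out, with its ribbed back showing. Turn it over and put it back in the same stand, leaning fully home on the ledge and uprights like its neighbours, so that the flower on its other face looks up and out. Set it down rather than dropping it, and leave the square and the pointed tile where they are.

Things in the scene. Friction and masses are not known exactly. Their poses are not given: they have to be found in the camera images.
- arched_tile: Loose flat clay tile, round-arched top: 90 mm wide, 120 tall, 12 thick, about 0.24 kg; straight sides to 75 mm, then a half circle. Origin: middle of its lower edge, mid-thickness. z up the tile in its plane to the arch's top (z = 120), y across, x out of the flower face; ribbed back at -x. Starts ribs up and out. Flower and ribs: 1.5 mm proud at most, top 35 mm plain.
- stand: Fixed wooden stand of the arched tile, 1 of 3 alike. Origin: underside centre of its 114 x 90 mm base; z up, y along the ledge, x about 50 degrees left of straight ahead. Ledge and 2 uprights (y = +-34 mm, behind the tile's lower 60 mm) form a V. Seated tile: lower edge's middle at x 40, y 0, z 36 mm; from there it leans up and to -x, 30 degrees from vertical, upper face to +x; top half free.
- square_tile: A bystander: loose clay tile, 90 mm wide, 100 mm tall, 12 mm thick with a straight top, leaning in a stand of its own. Origin: middle of its lower edge; z up the tile, x out of its ringed face. To be left alone.
- gable_tile: A bystander: loose clay tile, 90 mm wide, 115 mm tall, 12 mm thick with a pointed top, leaning in a stand of its own. Origin: middle of its lower edge; z up the tile, x out of its ringed face. To be left alone.
Not all that is in view belongs to the job. What is shaped like the arched_tile but black or turquoise is not meant.

How it is judged:
At the end, for the whole second after the job is handed in: The arched tile rests, still and released, in its own stand, flower face up and out: middle of its lower edge within 12 mm fore and aft, 18 mm along the ledge and 8 mm in height of its seat, leaning 30 +-10 degrees from vertical, square to the stand within 10 degrees (x of arched_tile in the frame of stand between 0.028 and 0.052 m and y of arched_tile in the frame of stand between -0.018 and 0.018 m and z of arched_tile in the frame of stand between 0.028 and 0.044 m and x of stand in the frame of arched_tile below -0.03 m and angle between arched_tile's own z axis and vertical between 0.35 and 0.7 rad and angle between the y axis of arched_tile and the y axis of stand, either way round below 0.18 rad and contact force between arched_tile and stand above 0.3 N and linear speed of arched_tile below 0.02 m/s); the robot touches nothing.
It fails at once if the square or the pointed tile is moved by more than 20 mm (distance of any of square_tile, gable_tile from where it was at the start of the episode above 0.02 m).
It fails at once if the arched tile is dropped (falls free of the fingers faster than 0.5 m/s, about 13 mm of fall) (contact force between arched_tile and the fingers below 0.01 N and linear speed of arched_tile above 0.5 m/s).
It also fails if it takes over 38 s, if anything falls off the work surface, if the arm or the gripper's body presses on something with over 40 N, if the wrist force passes 120 N, or if a joint passes its speed limit or range.

ROBOT

A 6-joint arm with a two-finger parallel gripper is mounted at the origin on the work surface. World frame = base frame: x ahead of the robot, y to its left, z up, the work surface at z = 0. Lengths are in m, angles in rad, forces in N, time in s.
With the tool pointing down it reaches from about 0.25 to 0.725 m from the base axis. Payload 4 kg.
Tool frame: the origin (TCP) lies at the very end of the fingers, on their centre line; the grasp point (between the pads) lies 19 mm behind it; z points along the fingers, y is the line along which they close (so a half turn about z gives the same grasp; the last joint's range is limited). The gripper opens to 85 mm and grips with 20 to 120 N. Pads are 22 mm wide; open, the fingers measure 114 mm over their backs; the gripper's body (76 mm by 85 mm) begins 54 mm behind the grasp point. The pads swing forward as they close: fully open they stand 13 mm farther back than shut.
Start: joints at [-1.195, 0.241, 0.005, 1.335, 0, 1.571], TCP at [0.184, -0.465, 0.197] pointing down, gripper open.
Joint ranges: [-2.72, 2.72], [-1.05, 1.87], [-1.09, 1.28], [-1.99, 2.15], [-1.42, 1.44], [-3.14, 3.14]. Speed limits (rad/s): [2.79, 2.79, 3.14, 3.14, 3.14, 3.14].

INTERFACE

Orientations are given as a unit quaternion [x, y, z, w].
In Python, from workcell import bot, vision, workorder gives the robot as it stands.
- The arm moves only by the shell command python3 -m creep 'ROWS' [OPENING]. ROWS is JSON, a list of rows, each a list of 2 entries, a list of its own where there are three numbers: the shift along the tool's x, y, z in mm, then the turn, a rotation vector about the tool's x, y, z in rad. In form: [[[dx, dy, dz], [wx, wy, wz]], ...]. A call has 1 to 12 rows; each row shifts and turns the commanded pose from where the row before left it, along the tool's axes as they then stand; what a row does not reach is not made up. A row lasts 1/8 s, in which the tool goes at most 62.5 mm and 10.7 degrees, less where a joint would pass 70% of its speed; a pose out of reach is approached as far as the arm can. A call is refused whole if a number of a shift passes 62.5 or a number of a turn 0.188, either way. A call with a gripper value outside its range is refused whole. OPENING is the finger opening in mm, from 0 to 85.4, set as the call begins (- or left out, the last holds). The fingers move at their own pace and stop on an object; the grip force is fixed at half the most. Time passes only in rows, so rows that do not move let the fingers close. It gives the time, the measured TCP pose, the force, the opening and the grip force at its end, in the units of the state.
- bot.get_obs(): the state, without advancing time (a new reading comes with each control period).
- vision.camera(name): name is "scene" or "side" or "wrist"; returns a dict with "image" (420x560x3 uint8, blue, green, red), "z_map" (420x560 float32, m along the optical axis (not along the pixel's ray), 0 where there is no reading), "K" (3x3 intrinsics, pixels), "k1" (the pictures are not rectified: a ray, as slopes to the right and down, at radius r is drawn at 1 + k1 r^2 times it, then the intrinsics apply), "rvec" (rotation vector, rad) and "tvec" (3), from world to camera coordinates, as OpenCV has them; the wrist camera has in their place "tool_from_camera" (4x4, takes a point from camera to tool coordinates, whose origin is the TCP and whose axes are the flange's). Camera axes: x right, y down, z forward; pixel columns grow to the right and rows downward; lengths in m; the calibration is good to about 2 mm. A picture is of the moment at which its call begins: read the wrist's pose just before it.
- workorder.job_done(): hands the job in; it is judged then, once.
Trained networks look in a picture, given as the dict that the camera call returned (one of the last four; its "shot" number tells which), for a name from the list of things; names that differ only in an ending like _2 or _b are one class to them, and where a whole thing is asked for, a point or a joint stands for the part that bears it (a point fixed in the world has none). Each returns a list of dicts, best first, with "score" (0 to 1); they miss things now and then, are a little off and sometimes report something else, mostly with a low value. They report only what shows in the picture. A call takes as long as a camera call. They do not tell look-alikes from the thing itself.
- vision.spot_in(picture, query): "position" ([column, row] in pixels, amid what is visible of it).
- vision.place_of(picture, query): "position" ([column, row] in pixels: a listed point, or the origin of a listed thing).
The state is a dict: "clock": time; "joint_pos": joint angles; "joint_vel": joint speeds; "tau": joint torques, N m; "eef_pos": TCP position; "tool_rot": TCP orientation; "ft_force": force on the tool from outside, world axes, zero at the start; "ft_torque": the same for the moment, N m; "grip_width": finger opening in m; "grasp_force": force on a finger pad.
Only numpy, scipy, OpenCV 4.12 (cv2) and the standard library are available. Lean on these libraries where they do the work, as an engineer would, in place of code of your own. Each camera call takes 0.05 s, during which the arm holds its last target. There are 200 camera calls.

## Working session

There is one attempt and no reset: what is moved stays moved. The work goes in short steps, Python scripts to look and compute and a shell command to move; the robot and the scene stay as the last step left them, time stands still between calls to the robot, and variables do not carry over. Pictures are saved under pics/ and viewed, at most 10 in all, crops included, and the job is handed in when it is done.

```bash
ls; mkdir -p pics
cat > h.py <<'E'
import numpy as np, cv2
from scipy.spatial.transform import Rotation as R
from workcell import bot, vision, workorder
def pose():
    o=bot.get_obs(); T=np.eye(4); T[:3,:3]=R.from_quat(o['tool_rot']).as_matrix(); T[:3,3]=o['eef_pos']; return T,o
def cam(name):
    T,o=pose(); p=vision.camera(name)
    if 'rvec' in p:
        W=np.eye(4); W[:3,:3]=cv2.Rodrigues(np.array(p['rvec'],float))[0]; W[:3,3]=np.ravel(p['tvec']); p['wc']=np.linalg.inv(W)
    else: p['wc']=T@np.array(p['tool_from_camera'])
    return p
def cloud(p):
    h,w=p['z_map'].shape; u,v=np.meshgrid(np.arange(w),np.arange(h))
    pts=np.stack([u,v],-1).reshape(-1,1,2).astype(float)
    n=cv2.undistortPoints(pts,np.array(p['K'],float),np.array([p['k1'],0,0,0.])).reshape(h,w,2)
    z=p['z_map'][...,None]; c=np.concatenate([n*z,z],-1)
    X=c@p['wc'][:3,:3].T+p['wc'][:3,3]; X[p['z_map']<=0]=np.nan; return X
E
python3 - <<'E'
from h import *
ims=[]
for n in ['scene','side','wrist']:
    p=cam(n); X=cloud(p); cv2.imwrite(f'pics/{n}0.png',p['image']); np.savez(f'{n}0.npz',X=X,im=p['image'],wc=p['wc'])
    for q in ['arched_tile','stand','square_tile','gable_tile']:
        for f in (vision.spot_in,vision.place_of):
            for d in f(p,q)[:3]:
                u,v=np.round(d['position']).astype(int)
                print(n,q,f.__name__,round(d['score'],2),u,v,X[min(max(v,0),419),min(max(u,0),559)].round(3))
print(bot.get_obs())
cv2.imwrite('pics/both0.png',cv2.resize(np.hstack([cv2.imread('pics/scene0.png'),cv2.imread('pics/side0.png')]),(800,300)))
E
```

```text
pics
scene arched_tile call 0.87 360 198 [0.409 0.185 0.014]
scene arched_tile call 0.8 147 210 [ 0.611 -0.19   0.092]
scene arched_tile call 0.62 204 160 [ 0.384 -0.171  0.01 ]
scene arched_tile call 0.84 158 235 [ 0.63  -0.168  0.046]
scene arched_tile call 0.73 386 206 [0.418 0.24  0.015]
scene arched_tile call 0.59 194 148 [ 0.356 -0.205  0.014]
scene stand call 0.59 157 244 [ 0.652 -0.16   0.049]
scene stand call 0.9 153 235 [ 0.633 -0.177  0.047]
scene square_tile call 0.93 359 254 [0.605 0.209 0.089]
scene square_tile call 0.88 368 274 [0.613 0.231 0.046]
scene gable_tile call 0.65 265 211 [0.548 0.021 0.081]
scene gable_tile call 0.79 271 231 [0.56  0.035 0.04 ]
side arched_tile call 0.86 221 316 [ 0.369 -0.181  0.014]
side arched_tile call 0.77 230 191 [0.392 0.176 0.014]
side arched_tile call 0.58 342 293 [ 0.596 -0.224  0.138]
side arched_tile call 0.96 346 296 [ 0.603 -0.229  0.135]
side arched_tile call 0.86 232 174 [0.398 0.24  0.012]
side arched_tile call 0.6 207 335 [ 0.341 -0.214  0.   ]
side stand call 0.78 340 318 [ 0.609 -0.201  0.012]
side square_tile call 0.96 3
[... 192 characters left out ...]
84]
{'clock': 1.35, 'joint_pos': array([-1.19503643e+00,  2.40582172e-01,  4.99239602e-03,  1.33522181e+00,
       -2.06690056e-05,  1.57080461e+00]), 'joint_vel': array([ 0.00086874, -0.0006403 ,  0.00038872, -0.00030003, -0.00154203,
       -0.00018146]), 'tau': array([-7.84523272e-04, -3.72213578e+01,  2.52686834e+01,  1.18141343e-03,
       -1.27484136e-04,  8.78838676e-06]), 'eef_pos': array([ 0.18347834, -0.46510458,  0.19731247]), 'tool_rot': array([ 9.82403192e-01,  1.86772505e-01, -1.15774137e-05, -5.56357155e-06]), 'ft_force': array([0.33194109, 0.7268079 , 0.2011327 ]), 'ft_torque': array([0.03528313, 0.0223159 , 0.0185168 ]), 'grasp_force': 0.0, 'grip_width': 0.08525748659219404}
```

View pics/scene0.png

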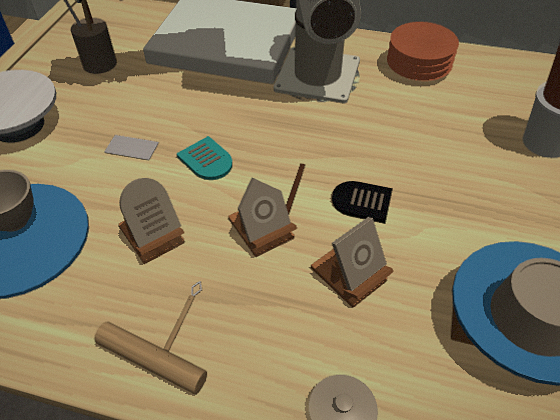

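View pics/side0.png

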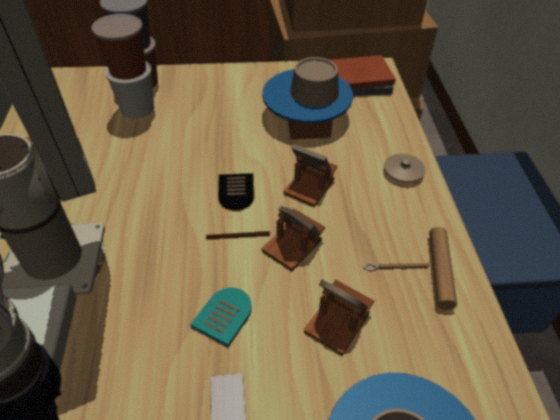

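The tile sits at scene pixels (150,210), ribs showing; its stand is at (153,240). The black and turquoise look-alikes lie flat on the table. I'll fit the tile's plane and outline next.

Run:
```python
from h import *
d=np.load('scene0.npz'); X=d['X']
def fit(P,n0,c0,tol=.004):
    n,c=n0,c0
    for _ in range(15):
        s=np.abs((P-c)@n)<tol*(3 if _<5 else 1)
        Q=P[s]; c=Q.mean(0); n=np.linalg.svd(Q-c,full_matrices=False)[2][2]; n*=np.sign(n@n0)
    return n,c,Q
B=X[170:265,110:195].reshape(-1,3); B=B[~np.isnan(B[:,0])]
P=B[B[:,2]>.045]
a=np.deg2rad(50); n0=np.array([np.cos(a)*.866,np.sin(a)*.866,.5])
n,c,Q=fit(P,n0,X[205,150])
print('n',n.round(3),'yaw',np.degrees(np.arctan2(n[1],n[0])).round(1),'lean',np.degrees(np.arcsin(n[2])).round(1),len(Q), np.std((Q-c)@n))
ny=np.cross([0,0,1],n); ny/=np.linalg.norm(ny); nz=np.cross(n,ny)
y=(Q-c)@ny; z=(Q-c)@nz
S=B[np.abs((B-c)@n)<.004]; zz=(S-c)@nz
for lo in np.arange(z.min(),z.max(),.008):
    m=(z>=lo)&(z<lo+.008)
    print((lo*1e3).round(),m.sum(),(np.percentile(y[m],[0,2,98,100])*1e3).round(1))
print('z max',z.max()*1e3, np.percentile(z,99.5)*1e3)
top=c+nz*z.max(); yc=(np.percentile(y,1)+np.percentile(y,99))/2
print('c',c,'yc',yc)
o=c+ny*yc+nz*(z.max()-.120)-n*.006
print('tile origin world (mid thickness, bottom)',o.round(4))
# stand: expected origin from tile
xs=np.array([n[0],n[1],0])/np.hypot(n[0],n[1])
so=o-.040*xs; so[2]=0; print('stand origin guess',so,'z of tile origin should be .036')
L=(B-so); lx=L@xs; ly=L@ny
for zlo,zhi in[(.006,.03),(.03,.06)]:
    m=(B[:,2]>zlo)&(B[:,2]<zhi); print(zlo,m.sum(),np.percentile(lx[m],[1,5,50,95,99]).round(3),np.percentile(ly[m],[1,5,50,95,99]).round(3))
```

```text
n [0.544 0.667 0.509] yaw 50.8 lean 30.6 2499 0.0016685358003352445
-56.0 141 [-43.5 -42.1  43.3  45.7]
-48.0 174 [-43.6 -42.3  43.7  45.9]
-40.0 187 [-44.  -41.9  44.3  45.9]
-32.0 187 [-43.9 -43.5  43.   44.7]
-24.0 189 [-44.  -43.   44.4  45.4]
-16.0 190 [-43.6 -42.2  42.9  44.8]
-8.0 189 [-43.9 -42.6  44.1  45.8]
0.0 195 [-43.7 -42.3  43.7  46.1]
8.0 192 [-44.  -42.7  44.   46.3]
16.0 196 [-43.1 -41.8  42.5  45.7]
24.0 192 [-41.4 -40.3  41.2  44.3]
32.0 181 [-39.7 -37.   38.5  41.4]
40.0 154 [-34.8 -31.7  33.9  36.7]
48.0 102 [-26.3 -24.5  25.4  28. ]
56.0 30 [-14.6 -13.8  16.3  17.1]
z max 59.35178757482078 57.825609559850854
c [ 0.60941314 -0.19042115  0.09186017] yc 0.0007179936246628355
tile origin world (mid thickness, bottom) [ 0.6251 -0.17    0.0366]
stand origin guess [ 0.59983421 -0.20103743  0.        ] z of tile origin should be .036
0.006 531 [-0.056 -0.048  0.047  0.057  0.058] [-0.049 -0.048 -0.024  0.035  0.041]
0.03 961 [0.001 0.031 0.042 0.063 0.064] [-0.048 -0.044 -0.005  0.039  0.044]
```

Run:
```python
import cv2
i=cv2.imread('pics/scene0.png')[160:280,100:210]
cv2.imwrite('pics/crop1.png',cv2.resize(i,None,fx=5,fy=5,interpolation=cv2.INTER_CUBIC))
```

```text
(no output)
```

View pics/crop1.png

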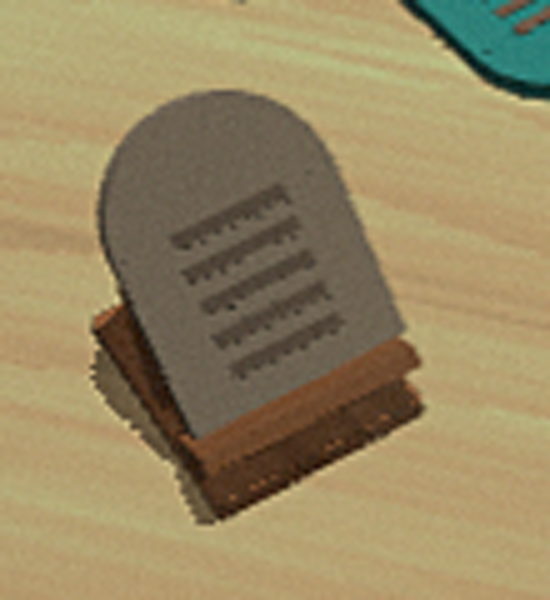

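```bash
cat >> h.py <<'E'
a=np.deg2rad(50.8); l=np.deg2rad(30.3)
xs=np.array([np.cos(a),np.sin(a),0]); ys=np.array([-np.sin(a),np.cos(a),0])
nz=-np.sin(l)*xs+np.cos(l)*np.array([0,0,1]); nn=np.cross(ys,nz); o=np.array([.6251,-.170,.0366])
def target(s,up,dn=0):  # s: sign of tool y along nn; TCP at height up along tile, dn off plane
    T=np.eye(4); z=-nz; y=s*nn; T[:3,:3]=np.c_[np.cross(y,z),y,z]; T[:3,3]=o+nz*up+nn*dn; return T
def need(Tg,T=None):
    if T is None: T,_=pose()
    D=np.linalg.inv(T)@Tg
    return (D[:3,3]*1e3).round(1),R.from_matrix(D[:3,:3]).as_rotvec().round(3)
E
python3 - <<'E'
from h import *
for s in(1,-1): print(s,*need(target(s,.183)),target(s,.183)[:3,3].round(3))
A=np.array([.183,-.465]);Bp=np.array([.567,-.241])
for n in('scene','side'):
    X=np.load(n+'0.npz')['X'].reshape(-1,3); X=X[~np.isnan(X[:,0])]
    t=np.clip((X[:,:2]-A)@(Bp-A)/((Bp-A)@(Bp-A)),0,1); dd=np.linalg.norm(X[:,:2]-A-t[:,None]*(Bp-A),axis=1)
    m=(dd<.14)&(t>.1)&(X[:,2]>.05); print(n,m.sum(),[(X[m&(t>k/10)&(t<=(k+1)/10),2].max(initial=0)).round(3) for k in range(10)])
E
python3 -m creep '[[[0,0,-25],[0,0,0.1]],[[0,0,-25],[0,0,0.1]]]'; python3 -c "
from h import *
print(bot.get_obs()['joint_pos'].round(3))"
```

```text
1 [438.6 -67.3   2.7] [-0.321  0.548 -2.025] [ 0.567 -0.242  0.195]
-1 [438.6 -67.3   2.7] [0.478 0.28  1.034] [ 0.567 -0.242  0.195]
scene 2538 [np.float64(0.0), np.float64(0.0), np.float64(0.0), np.float64(0.0), np.float64(0.0), np.float64(0.0), np.float64(0.0), np.float64(0.0), np.float64(0.0), np.float64(0.144)]
side 703 [np.float64(0.0), np.float64(0.535), np.float64(0.0), np.float64(0.0), np.float64(0.0), np.float64(0.0), np.float64(0.0), np.float64(0.0), np.float64(0.0), np.float64(0.145)]
clock: 1.6
eef_pos: [0.1834, -0.4648, 0.2476]
tool_rot: [0.996, 0.086, -0.0, -0.0]
ft_force: [-0.0, 0.2, 0.1]
grip_width: 0.0853
grasp_force: 0.0
[-1.195  0.225  0.115  1.462 -0.     1.774]
```

Run:
```python
from h import *
T,_=pose(); g=np.array([.56,-.25,.25]); step=(g-T[:3,3])/12; Rr=T[:3,:3].copy()
for i in range(12):
    print((Rr.T@step*1e3).round(0).tolist(),end=' '); Rr=Rr@R.from_rotvec([0,0,-.17]).as_matrix()
```

```text
[34.0, -12.0, -0.0] [36.0, -6.0, -0.0] [36.0, -0.0, -0.0] [36.0, 6.0, -0.0] [34.0, 12.0, -0.0] [32.0, 17.0, -0.0] [28.0, 23.0, -0.0] [24.0, 27.0, -0.0] [19.0, 31.0, -0.0] [14.0, 33.0, -0.0] [8.0, 35.0, -0.0] [2.0, 36.0, -0.0]
```

```bash
python3 -m creep '[[[34,-12,0],[0,0,-0.17]],[[36,-6,0],[0,0,-0.17]],[[36,0,0],[0,0,-0.17]],[[36,6,0],[0,0,-0.17]],[[34,12,0],[0,0,-0.17]],[[32,17,0],[0,0,-0.17]],[[28,23,0],[0,0,-0.17]],[[24,27,0],[0,0,-0.17]],[[19,31,0],[0,0,-0.17]],[[14,33,0],[0,0,-0.17]],[[8,35,0],[0,0,-0.17]],[[2,36,0],[0,0,-0.17]]]'; python3 -c "
from h import *
print(bot.get_obs()['joint_pos'].round(3)); print(*need(target(1,.183)))"
```

```text
clock: 3.1
eef_pos: [0.5607, -0.2484, 0.2472]
tool_rot: [0.444, 0.896, -0.0, 0.0]
ft_force: [0.4, -1.4, 0.1]
grip_width: 0.0853
grasp_force: 0.0
[-0.417  0.466  0.458  1.563 -0.     0.503]
[ 1.8  9.  52.6] [-0.526  0.062 -0.23 ]
```

```bash
python3 -m creep '[[[0,2,0],[-0.13,0.015,-0.058]],[[0,2,0],[-0.13,0.015,-0.058]],[[0,2,0],[-0.13,0.015,-0.058]],[[0,2,0],[-0.136,0.017,-0.056]],[[0,0,0],[0,0,0]]]' 60; python3 -c "
from h import *
print(bot.get_obs()['joint_pos'].round(3)); print(*need(target(1,.183)))
p=cam('wrist'); cv2.imwrite('pics/w1.png',p['image'])
X=cloud(p); np.savez('w1.npz',X=X)"
```

```text
clock: 3.72
eef_pos: [0.5638, -0.2456, 0.2469]
tool_rot: [0.329, 0.908, 0.246, 0.086]
ft_force: [0.5, 0.6, 0.3]
grip_width: 0.0599
grasp_force: 0.0
[-0.69   0.426  0.277  1.425  0.527  0.004]
[  0.  -22.   47.7] [-0.002  0.001 -0.011]
```

View pics/w1.png

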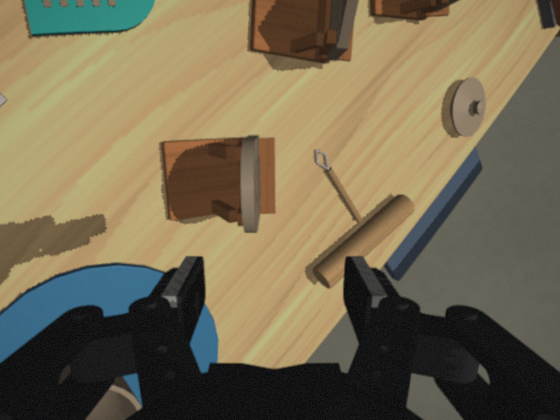

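The wrist view shows the tile edge-on at (250,183), between the finger lines and parallel to the closing direction's normal. I'll check its frame coordinates, then approach.

```bash
python3 - <<'E'
from h import *
X=np.load('w1.npz')['X'][120:240,225:275].reshape(-1,3)
L=X-o; t=np.c_[L@nn,L@ys,L@nz]; m=(t[:,2]>.08)&(t[:,2]<.13)&(abs(t[:,0])<.03)
print(m.sum(),(np.percentile(t[m],[1,5,50,95,99],axis=0)*1e3).round(1))
k=m&(t[:,2]>.112); print((np.percentile(t[k],[1,10,50,90,99],axis=0)*1e3).round(1))
E
python3 -m creep '[[[0,-11,10],[0,0,-0.005]],[[0,-11,18],[0,0,-0.006]],[[0,0,20],[0,0,0]],[[0,0,20],[0,0,0]],[[0,0,0],[0,0,0]]]' 60; python3 -c "
from h import *
print(bot.get_obs()['joint_pos'].round(3)); print(*need(target(1,.083)))"
```

```text
1374 [[ -5.3 -39.8  82.7]
 [ -4.8 -32.6  88.2]
 [  0.8   7.9 114.4]
 [  5.6  40.7 120.8]
 [  5.6  43.7 121.7]]
[[ -5.3 -25.8 112.4]
 [ -4.4 -19.2 113.9]
 [  0.4   3.1 118.7]
 [  4.9  21.6 120.8]
 [  5.7  26.3 121.8]]
clock: 4.4
eef_pos: [0.5748, -0.2298, 0.1772]
tool_rot: [0.321, 0.911, 0.246, 0.087]
ft_force: [0.8, 0.6, 0.6]
grip_width: 0.0601
grasp_force: 0.0
[-0.658  0.453  0.137  1.242  0.527  0.022]
[-1.3 -3.4 77.8] [-0.002 -0.002  0.007]
```

```bash
python3 -m creep '[[[0,-2,15],[0,0,0]],[[-1,-1,18],[0,0,0.004]],[[0,0,18],[0,0,0]],[[0,0,15],[0,0,0]],[[0,0,10],[0,0,0]],[[0,0,0],[0,0,0]]]' 60; python3 -c "
from h import *
print(bot.get_obs()['joint_pos'].round(3)); print(*need(target(1,.083)))"
```

```text
clock: 5.15
eef_pos: [0.5986, -0.2046, 0.1114]
tool_rot: [0.323, 0.91, 0.246, 0.088]
ft_force: [-0.6, 0.3, -0.7]
grip_width: 0.0597
grasp_force: 0.0
[-0.6    0.501  0.033  1.053  0.526  0.096]
[ 1.3 -0.1  3.5] [-0.001  0.001  0.002]
```

```bash
python3 -m creep '[[[1,0,2],[0,0,0]],[[0,0,0],[0,0,0]],[[0,0,0],[0,0,0]],[[0,0,0],[0,0,0]],[[0,0,0],[0,0,0]],[[0,0,0],[0,0,0]]]' 0; python3 -c "
from h import *
print(bot.get_obs()['joint_pos'].round(3)); print(*need(target(1,.083)))"
```

```text
clock: 5.9
eef_pos: [0.5985, -0.2037, 0.11]
tool_rot: [0.323, 0.91, 0.245, 0.089]
ft_force: [-0.5, -0.6, -0.8]
grip_width: 0.0
grasp_force: 0.2
[-0.599  0.5    0.028  1.047  0.526  0.098]
[0.7 0.1 2. ] [-0.001  0.002  0.002]
```

Fingers shut fully with nothing between them; I'll look.

```bash
python3 -c "
from h import *
p=cam('scene'); X=cloud(p); np.savez('s2.npz',X=X); q=cam('side')
a=cv2.resize(p['image'][100:280,60:230],(480,508)); b=cv2.resize(q['image'][220:360,260:400],(310,310))
c=np.zeros((508,795,3),np.uint8); c[:,:480]=a; c[:310,485:795]=b; cv2.imwrite('pics/c2.png',c)"
```

```text
(no output)
```

View pics/c2.png

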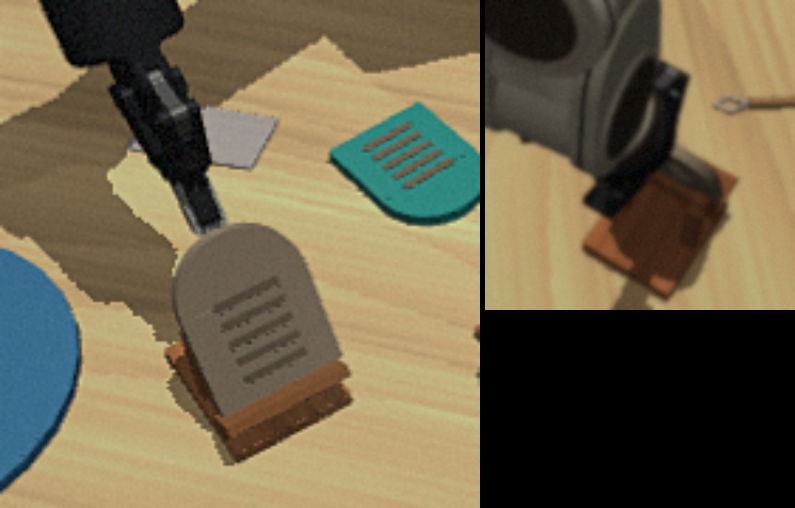

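Run:
```python
from h import *
d=np.load('s2.npz')['X']; d0=np.load('scene0.npz')['X']
p=cam('scene'); W=np.linalg.inv(p['wc'])
def pr(x): return cv2.projectPoints(np.array([x]),W[:3,:3],W[:3,3],np.array(p['K'],float),np.array([p['k1'],0,0,0.]))[0].ravel().round(1)
T,ob=pose(); print('tcp px',pr(T[:3,3]),'gp',pr(T[:3,3]-.019*T[:3,2]),'tile top',pr(o+.12*nz),'bottom',pr(o),pr(o+.006*nn+.08*nz))
for D in(d0,d):
    P=D[165:265,110:195].reshape(-1,3); L=P-o; t=np.c_[L@nn,L@ys,L@nz]
    m=(abs(t[:,0]-.006)<.03)&(t[:,2]>.02)&(t[:,2]<.115)&(abs(t[:,1])<.045)
    A=np.c_[t[m][:,1:],np.ones(m.sum())]; w=np.ones(m.sum(),bool)
    for _ in range(8):
        c=np.linalg.lstsq(A[w],t[m][w,0],rcond=None)[0]; w=abs(A@c-t[m][:,0])<.004
    print(m.sum(),w.sum(),c)
    k=(abs(t[:,0]-.006-t[:,1:2].ravel()*c[0]-t[:,2]*c[1])<.006)&(t[:,2]>0.0)
    print((np.nanpercentile(t[k],[.5,2,50,98,99.5],axis=0)*1e3).round(1))
P=d[100:190,90:170].reshape(-1,3); L=P-o; t=np.c_[L@nn,L@ys,L@nz]
m=(abs(t[:,1])<.06)&(t[:,2]>.09)&(t[:,2]<.3)&(abs(t[:,0])<.08)
for lo in np.arange(.08,.3,.015):
    k=m&(t[:,2]>lo)&(t[:,2]<lo+.015)
    if k.sum(): print(lo.round(3),k.sum(),(np.percentile(t[k],[2,50,98],axis=0)*1e3).round(0).tolist())
print(ob['grip_width'],ob['grasp_force'])
```

```text
tcp px [141.2 197.3] gp [137.2 188.3] tile top [134.  180.4] bottom [159. 236.] [143.5 200.1]
2284 2159 [-6.47911753e-05 -6.52545450e-03  6.07073643e-03]
[[  0.5 -44.5   0.3]
 [  1.5 -43.1   1.4]
 [  5.6  -1.1  57.5]
 [  9.5  42.4 115.1]
 [ 11.   44.6 118.7]]
2244 2119 [0.00217837 0.10257147 0.00583153]
[[  2.4 -44.5   0.4]
 [  3.9 -43.    1.2]
 [ 11.9  -1.3  58.9]
 [ 18.9  42.5 120.1]
 [ 20.1  44.4 143.3]]
0.08 26 [[12.0, 22.0, 90.0], [15.0, 31.0, 93.0], [18.0, 42.0, 95.0]]
0.095 134 [[10.0, -5.0, 96.0], [16.0, 19.0, 104.0], [20.0, 37.0, 110.0]]
0.11 173 [[5.0, -19.0, 110.0], [16.0, 1.0, 116.0], [20.0, 25.0, 124.0]]
0.125 104 [[-2.0, -12.0, 125.0], [12.0, -2.0, 133.0], [17.0, 10.0, 140.0]]
0.14 110 [[-4.0, -11.0, 140.0], [12.0, -3.0, 147.0], [17.0, 10.0, 154.0]]
0.155 107 [[-26.0, -13.0, 155.0], [17.0, -4.0, 165.0], [34.0, 11.0, 170.0]]
0.17 148 [[-26.0, -15.0, 170.0], [33.0, -7.0, 176.0], [47.0, 11.0, 184.0]]
0.185 187 [[-11.0, -17.0, 185.0], [48.0, -9.0, 192.0], [60.0, 11.0, 199.0]]
0.2 250 [[-13.0, -18.0, 201.0], [55.0, -6.0, 208.0], [64.0, 17.0, 215.0]]
0.215 239 [[-24.0, -19.0, 215.0], [35.0, -8.0, 223.0], [51.0, 18.0, 229.0]]
0.23 161 [[-23.0, -11.0, 230.0], [37.0, -5.0, 237.0], [42.0, 10.0, 244.0]]
0.245 324 [[19.0, -29.0, 246.0], [35.0, -2.0, 253.0], [41.0, 32.0, 260.0]]
0.26 272 [[23.0, -24.0, 260.0], [36.0, -2.0, 267.0], [40.0, 30.0, 275.0]]
0.275 62 [[30.0, -19.0, 275.0], [36.0, -12.0, 278.0], [40.0, 3.0, 283.0]]
-9.688572246765789e-05 0.2423978019214701
```

```bash
python3 -c "
from h import *
p=cam('wrist'); cv2.imwrite('pics/w2.png',p['image']); X=cloud(p); np.savez('w2.npz',X=X,im=p['image'])"
```

```text
(no output)
```

View pics/w2.png

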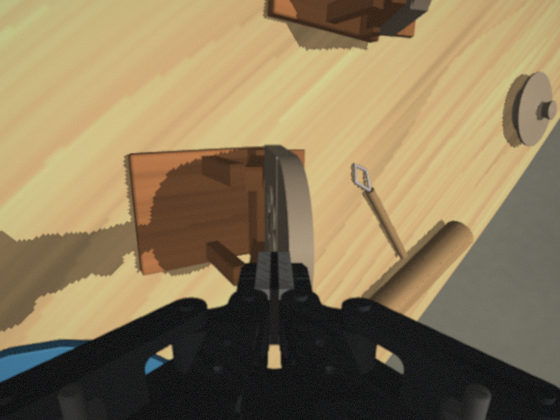

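Run:
```python
from h import *
X=np.load('w2.npz')['X']; L=X-o; t=np.stack([L@nn,L@ys,L@nz],-1)*1e3
for r in (160,200,240,252,258,264,272,285,300):
    print(r,[(c,*t[r,c].round(0).astype(int).tolist()) if np.isfinite(t[r,c,0]) else c for c in range(252,322,6)])
```

```text
160 [(252, -13, 37, 32), (258, -9, 37, 33), (264, -6, 34, 7), (270, -1, 39, 49), (276, 2, 43, 77), (282, 5, 44, 86), (288, 8, 44, 86), (294, 11, 44, 85), (300, 14, 44, 85), (306, 31, 26, -60), (312, 36, 26, -60), (318, 43, 25, -66)]
200 [(252, -16, 1, -7), (258, -11, 2, 1), (264, -6, 3, 4), (270, -1, 17, 59), (276, 2, 21, 77), (282, 5, 26, 97), (288, 7, 29, 111), (294, 10, 29, 110), (300, 13, 29, 111), (306, 16, 29, 110), (312, 38, -13, -64), (318, 44, -14, -66)]
240 [(252, -16, -30, 1), (258, -11, -30, 2), (264, -7, -29, 3), (270, -1, -9, 59), (276, 2, -2, 76), (282, 5, 7, 100), (288, 7, 13, 117), (294, 10, 13, 118), (300, 12, 14, 119), (306, 15, 13, 118), (312, 18, 13, 117), (318, 46, -55, -67)]
252 [(252, -15, -31, 25), (258, -6, 10, 125), (264, -3, 10, 125), (270, -1, 10, 125), (276, 2, 10, 125), (282, 5, 10, 125), (288, 7, 10, 124), (294, 10, 9, 121), (300, 12, 9, 121), (306, 15, 8, 120), (312, 18, 8, 119), (318, 46, -68, -67)]
258 [(252, -14, -31, 36), (258, -5, 10, 131), (264, -3, 10, 131), (270, 0, 10, 131), (276, 2, 10, 131), (282, 4, 10, 132), (288, 7, 10, 130), (294, 10, 6
[... 334 characters left out ...]
-8, 6, 136), (258, -5, 10, 145), (264, -3, 10, 144), (270, 0, 11, 145), (276, 2, 10, 144), (282, 4, 10, 143), (288, 6, 10, 144), (294, 9, 7, 137), (300, 12, 6, 135), (306, 14, 7, 136), (312, 18, -1, 120), (318, 47, -92, -69)]
285 [(252, -7, 6, 146), (258, -4, 10, 154), (264, -2, 10, 154), (270, 0, 11, 155), (276, 2, 10, 154), (282, 4, 10, 154), (288, 6, 11, 155), (294, 8, 7, 148), (300, 11, 6, 147), (306, 13, 6, 147), (312, 18, -8, 120), (318, 48, -106, -68)]
300 [(252, -6, 11, 166), (258, -4, 12, 167), (264, -2, 11, 165), (270, 0, 5, 156), (276, 2, 6, 158), (282, 4, 11, 166), (288, 5, 11, 166), (294, 7, 12, 167), (300, 9, 12, 167), (306, 11, 11, 166), (312, 13, 11, 166), (318, 15, 11, 166)]
```

Run:
```python
from h import *
p=cam('wrist'); Tc=np.array(p['tool_from_camera']); print(Tc.round(3).tolist(), p['K'], p['k1'])
import cv2
for f,cols in(('w2',(262,284,300)),):
    X=np.load('w2.npz')['X']; T,_=pose(); t=((X-T[:3,3])@T[:3,:3])*1e3
    for c in cols: print(c,[(r,*t[r,c].round(0).astype(int).tolist()) for r in range(244,300,4)])
X=np.load('w1.npz')['X']; T1=np.eye(4); T1[:3,:3]=R.from_quat([0.329,.908,.246,.086]).as_matrix(); T1[:3,3]=[.5638,-.2456,.2469]
t=((X-T1[:3,3])@T1[:3,:3])*1e3
for c in (170,190,358,372): print(c,[(r,*t[r,c].round(0).astype(int).tolist()) for r in range(252,300,6)])
W=np.linalg.inv(p['wc']); 
for z in (0,-.019,-.036):
  print('px of tool z',z,cv2.projectPoints(np.array([[0.,0,z]]),*[ (lambda M:(M[:3,:3],M[:3,3]))(np.linalg.inv(Tc))][0],np.array(p['K'],float),np.array([p['k1'],0,0,0.]))[0].ravel())
```

```text
[[0.0, -0.964, -0.266, 0.067], [1.0, -0.0, 0.001, 0.001], [-0.001, -0.266, 0.964, -0.177], [0.0, 0.0, 0.0, 1.0]] [[349.65272084   0.         273.8599442 ]
 [  0.         349.65272084 210.61384929]
 [  0.           0.           1.        ]] -0.0742730630313303
262 [(244, -30, -8, 77), (248, -30, -8, 68), (252, 11, -4, -40), (256, 11, -4, -44), (260, 11, -4, -48), (264, 11, -4, -51), (268, 10, -3, -55), (272, 10, -3, -58), (276, 11, -3, -63), (280, 11, -3, -66), (284, 11, -3, -69), (288, 10, -3, -71), (292, 12, -3, -77), (296, 11, -3, -78)]
284 [(244, 7, 6, -21), (248, 5, 6, -21), (252, 11, 5, -40), (256, 11, 5, -44), (260, 11, 5, -48), (264, 11, 5, -52), (268, 11, 5, -55), (272, 11, 5, -60), (276, 12, 5, -64), (280, 10, 5, -65), (284, 11, 5, -68), (288, 11, 4, -72), (292, 12, 4, -76), (296, 12, 4, -79)]
300 [(244, 12, 13, -34), (248, 10, 13, -34), (252, 9, 12, -36), (256, 7, 12, -36), (260, 6, 13, -36), (264, 7, 12, -44), (268, 7, 12, -48), (272, 6, 11, -50), (276, 6, 11, -54), (280, 7, 11, -58), (284, 6, 11, -60), (288, 7, 10, -65), (292, 13, 9, -79), (296, 13, 9, -82)]
170 [(252, -92, -124, 212), (258, -99, -124, 210), (264, -108, -125, 211), (270, 7, -41, -49), (276, 7, -39, -55), (282, 11, -35, -67), (288, 11, -34, -71), (294, 11, -33, -76)]
190 [(252, -98, -103, 225), (258, 11, -33, -47), (264, 11, -32, -52), (270, 11, -30, -57), (276, 11, -29, -63), (282, 9, -29, -64), (288, 7, -29, -65), (294, 6, -29, -66)]
358 [(252, -134, 129, 313), (258, 11, 35, -46), (264, 11, 34, -52), (270, 10, 33, -56), (276, 10, 32, -62), (282, 9, 31, -64), (288, 7, 31, -64), (294, 5, 31, -65)]
372 [(252, -161, 171, 381), (258, -173, 172, 383), (264, -185, 173, 383), (270, 7, 41, -49), (276, 11, 37, -63), (282, 11, 35, -68), (288, 11, 34, -73), (294, 11, 33, -76)]
px of tool z 0 [271.71750653 242.75320029]
px of tool z -0.019 [271.52553235 256.52781749]
px of tool z -0.036 [271.31601548 271.5937552 ]
```

The depth map shows the real fingertips about 38 mm behind the reported TCP. The first closing therefore only brushed the arch's rim at up ≈ 120 mm and tipped the tile forward 6°. I'll back off, open, re-measure and go deeper by that amount.

```bash
python3 -m creep '[[[0,0,-10],[0,0,0]],[[0,0,-20],[0,0,0]],[[0,0,-20],[0,0,0]],[[0,0,0],[0,0,0]],[[0,0,0],[0,0,0]],[[0,0,0],[0,0,0]]]' 0;  python3 -m creep '[[[0,0,0],[0,0,0]],[[0,0,0],[0,0,0]],[[0,0,0],[0,0,0]],[[0,0,0],[0,0,0]]]' 60
cat > tf.py <<'E'
from h import *
p=cam('scene'); D=cloud(p)
P=D[165:265,110:195].reshape(-1,3); L=P-o; t=np.c_[L@nn,L@ys,L@nz]
m=(abs(t[:,0]-.006)<.03)&(t[:,2]>.02)&(t[:,2]<.09)&(abs(t[:,1])<.043)
A=np.c_[t[m][:,1:],np.ones(m.sum())]; w=np.ones(m.sum(),bool)
for _ in range(8):
    c=np.linalg.lstsq(A[w],t[m][w,0],rcond=None)[0]; w=abs(A@c-t[m][:,0])<.004
print('slopes y,z, offset',c)
q=cam('wrist'); X=cloud(q); L=X-o; t=np.stack([L@nn,L@ys,L@nz],-1)[100:245,200:330].reshape(-1,3)
m=(t[:,2]>.09)&(t[:,2]<.13)&(abs(t[:,0])<.03)
print(m.sum(),(np.percentile(t[m],[1,5,50,95,99],axis=0)*1e3).round(1))
cv2.imwrite('pics/w3.png',q['image'])
print(*need(target(1,.057)), pose()[1]['joint_pos'].round(3))
E
python3 tf.py
```

```text
clock: 6.9
eef_pos: [0.5822, -0.2225, 0.1524]
tool_rot: [0.323, 0.91, 0.246, 0.088]
ft_force: [-0.3, 0.0, 0.3]
grip_width: -0.0001
grasp_force: 0.0
clock: 7.4
eef_pos: [0.5826, -0.2232, 0.1533]
tool_rot: [0.323, 0.91, 0.246, 0.089]
ft_force: [-1.0, -0.4, 0.3]
grip_width: 0.0598
grasp_force: 0.0
slopes y,z, offset [-0.00070698 -0.03559211  0.00780601]
1745 [[ -7.   -6.7  91.3]
 [ -6.6  -4.3  95.4]
 [ -1.5  19.1 116.7]
 [  3.6  40.2 121.2]
 [  4.4  42.2 121.8]]
[ 0.8 -0.1 78.2] [-0.001  0.002  0.002] [-0.642  0.467  0.094  1.171  0.528  0.049]
```

```bash
python3 -m creep '[[[0,0,15],[0,0,0]],[[0,0,18],[0,0,0]],[[0,-1,18],[0,0,0]],[[0,0,15],[0,0,0]],[[0,0,8],[0,0,0]],[[0,0,4],[0,0,0]],[[0,0,0],[0,0,0]]]' 60;  python3 -c "
from h import *
print(*need(target(1,.057)))"
```

```text
clock: 8.38
eef_pos: [0.6071, -0.1936, 0.0856]
tool_rot: [0.323, 0.91, 0.245, 0.089]
ft_force: [-1.2, -0.6, 0.2]
grip_width: 0.0603
grasp_force: 0.0
[0.9 0.9 0.2] [-0.001  0.002  0.002]
```

```bash
python3 -m creep '[[[0,0,0],[0,0,0]],[[0,0,0],[0,0,0]],[[0,0,0],[0,0,0]],[[0,0,0],[0,0,0]],[[0,0,0],[0,0,0]]]' 0;  python3 -c "
from h import *
print(*need(target(1,.057)))
p=cam('wrist'); q=cam('scene'); c=np.hstack([p['image'][100:340,150:400],cv2.resize(q['image'][130:280,60:216],(250,240))]); cv2.imwrite('pics/c4.png',c)"
```

```text
clock: 9.0
eef_pos: [0.6072, -0.194, 0.0859]
tool_rot: [0.323, 0.91, 0.245, 0.089]
ft_force: [-1.1, -1.7, 2.7]
grip_width: 0.0098
grasp_force: 59.2
[1.3 0.9 0.7] [-0.001  0.003  0.002]
```

View pics/c4.png

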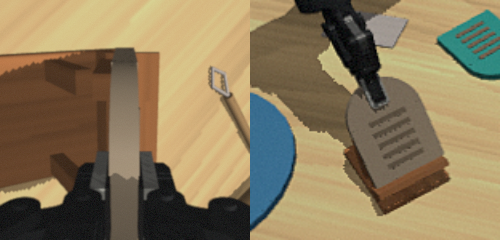

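```bash
python3 -m creep '[[[0,0,-5],[0,0,0]],[[0,1,-10],[0,0,0]],[[0,4,-15],[0,0,0]],[[0,12,-15],[0,0,0]],[[0,15,-10],[0,0,0]],[[0,15,0],[0,0,0]],[[0,13,0],[0,0,0]],[[0,0,0],[0,0,0]]]' 0;  python3 -c "
from h import *
print(*need(target(1,.057)),pose()[1]['joint_pos'].round(3))"
```

```text
clock: 10.1
eef_pos: [0.6227, -0.1734, 0.1634]
tool_rot: [0.322, 0.91, 0.246, 0.089]
ft_force: [0.1, -0.3, -2.5]
grip_width: 0.0101
grasp_force: 58.6
[  0.6 -60.3  54.6] [-0.001  0.002  0.004] [-0.535  0.46   0.109  1.132  0.522  0.17 ]
```

```bash
python3 -m creep '[[[0,0,0],[0,0,-0.08]],[[0,0,0],[0,0,-0.15]],[[0,0,0],[0,0,-0.17]],[[0,0,0],[0,0,-0.17]],[[0,0,0],[0,0,-0.17]],[[0,0,0],[0,0,-0.17]],[[0,0,0],[0,0,-0.17]],[[0,0,0],[0,0,-0.17]],[[0,0,0],[0,0,-0.17]],[[0,0,0],[0,0,-0.17]],[[0,0,0],[0,0,-0.17]],[[0,0,0],[0,0,-0.17]]]' 0; python3 -m creep '[[[0,0,0],[0,0,-0.17]],[[0,0,0],[0,0,-0.17]],[[0,0,0],[0,0,-0.17]],[[0,0,0],[0,0,-0.17]],[[0,0,0],[0,0,-0.17]],[[0,0,0],[0,0,-0.1]],[[0,0,0],[0,0,-0.05]],[[0,0,0],[0,0,0]]]' 0; python3 -c "
from h import *
print(*need(target(-1,.057)),pose()[1]['joint_pos'].round(3))"
```

```text
clock: 11.6
eef_pos: [0.6214, -0.1745, 0.1621]
tool_rot: [-0.566, 0.782, 0.067, 0.252]
ft_force: [0.4, -0.9, -1.7]
grip_width: 0.0099
grasp_force: 58.6
clock: 12.6
eef_pos: [0.6215, -0.1745, 0.1623]
tool_rot: [0.87, -0.418, 0.062, -0.253]
ft_force: [-0.2, -0.0, -2.8]
grip_width: 0.0101
grasp_force: 58.6
[12.1 57.1 54.5] [ 0.001 -0.001 -0.211] [-0.537  0.461  0.108  1.132  0.521 -2.76 ]
```

```bash
python3 -m creep '[[[0,10,0],[0,0,-0.1]],[[0,10,0],[0,0,-0.08]],[[0,10,0],[0,0,-0.031]],[[0,8,0],[0,0,0]],[[0,0,0],[0,0,0]]]' 0
cat > m.py <<'E'
from h import *
print(*need(target(-1,.057)),pose()[1]['joint_pos'].round(3))
p=cam('scene'); D=cloud(p)
P=D.reshape(-1,3); L=P-o; t=np.c_[L@nn,L@ys,L@nz]
h=(o+nz*.057); T,_=pose(); d=T[:3,3]-h; e=np.array([d@nn,d@ys,d@nz]); print('offset nn,ys,nz mm',(e*1e3).round(1))
t=t-e   # tile coords as if seated
m=(abs(t[:,0]-.006)<.012)&(t[:,2]>-.01)&(t[:,2]<.09)&(abs(t[:,1])<.06)
m&=(L@nz)>.025
A=np.c_[t[m][:,1:],np.ones(m.sum())]; w=np.ones(m.sum(),bool)
for _ in range(10):
    c=np.linalg.lstsq(A[w],t[m][w,0],rcond=None)[0]; w=abs(A@c-t[m][:,0])<.003
print('slope y,z,offset',c.round(4),w.sum())
s=t[m][w]; print('ys/nz percentiles',(np.percentile(s[:,1:],[.5,2,50,98,99.5],axis=0)*1e3).round(1).tolist())
for lo in np.arange(-.01,.09,.01):
    k=(s[:,2]>lo)&(s[:,2]<lo+.01)
    if k.sum()>5: print(lo.round(3),k.sum(),(np.percentile(s[k,1],[1,99])*1e3).round(1))
cv2.imwrite('pics/c5.png',cv2.resize(p['image'][100:280,60:260],(600,540)))
E
python3 m.py
```

```text
clock: 13.22
eef_pos: [0.5983, -0.198, 0.1435]
tool_rot: [0.909, -0.324, 0.088, -0.246]
ft_force: [0.2, 0.8, -3.2]
grip_width: 0.01
grasp_force: 58.6
[ 3.  20.5 54.9] [ 0.001 -0.002 -0.001] [-0.592  0.466  0.065  1.115  0.525 -3.033]
offset nn,ys,nz mm [21.1  2.9 55. ]
slope y,z,offset [-0.0021  0.0068  0.0055] 2155
ys/nz percentiles [[-45.6, -0.4], [-44.3, 1.4], [-2.9, 45.4], [41.9, 88.1], [43.5, 89.5]]
-0.01 17 [-42.  40.]
0.0 231 [-44.8  43. ]
0.01 233 [-45.1  43. ]
0.02 239 [-45.   42.3]
0.03 235 [-45.5  42.5]
0.04 232 [-44.8  43. ]
0.05 237 [-45.7  42.8]
0.06 240 [-44.7  43.6]
0.07 244 [-45.   42.9]
0.08 247 [-43.2  41.6]
```

View pics/c5.png

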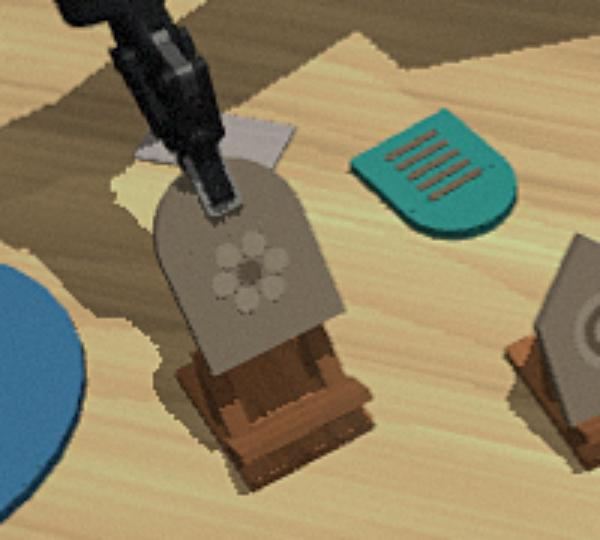

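Flower face out at (250,270), square to the stand, above the ledge. Lowering with a few mm of clearance from the uprights.

```bash
python3 -m creep '[[[1,8,8],[0,0,0]],[[1,8,12],[0,0,0]],[[0,1,12],[0,0,0]],[[0,0,10],[0,0,0]],[[0,0,6],[0,0,0]],[[0,0,0],[0,0,0]]]' 0; python3 -c "
from h import *
print(*need(target(-1,.057)),pose()[1]['joint_pos'].round(3))"
```

```text
clock: 14.02
eef_pos: [0.6064, -0.1911, 0.0937]
tool_rot: [0.91, -0.323, 0.088, -0.246]
ft_force: [0.9, -0.1, -2.1]
grip_width: 0.0099
grasp_force: 58.5
[1.2 4.5 6.5] [ 0.001 -0.001  0.001] [-5.740e-01  5.120e-01  2.000e-03  9.950e-01  5.250e-01 -3.015e+00]
```

```bash
python3 -m creep '[[[1,2,2],[0,0,0]],[[0,2,2],[0,0,0]],[[0,0,1],[0,0,0]],[[0,0,0],[0,0,0]],[[0,0,0],[0,0,0]]]' 0; python3 -m creep '[[[0,1,1],[0,0,0]],[[0,0,0],[0,0,0]],[[0,0,0],[0,0,0]]]' 0; python3 m.py | head -4
```

```text
clock: 14.65
eef_pos: [0.6067, -0.1931, 0.088]
tool_rot: [0.909, -0.324, 0.089, -0.246]
ft_force: [0.5, 0.6, -1.6]
grip_width: 0.0099
grasp_force: 58.6
clock: 15.02
eef_pos: [0.6064, -0.1934, 0.0864]
tool_rot: [0.909, -0.324, 0.089, -0.246]
ft_force: [0.2, -0.6, -2.8]
grip_width: 0.0099
grasp_force: 58.7
[-0.3 -0.7  1.1] [ 0.001 -0.002  0.001] [-0.578  0.521 -0.004  0.981  0.525 -3.018]
offset nn,ys,nz mm [-0.7 -0.2  1.1]
slope y,z,offset [-0.0015 -0.0064  0.0068] 1447
ys/nz percentiles [[-45.6, 24.1], [-44.3, 25.4], [-2.4, 57.4], [41.6, 88.4], [43.1, 89.6]]
```

```bash
for i in 1; do python3 -m creep '[[[0,0,1],[0,0,0]],[[0,0,0],[0,0,0]],[[0,0,0],[0,0,0]]]' 0; done; python3 -m creep '[[[0,0,1],[0,0,0]],[[0,0,0],[0,0,0]],[[0,0,0],[0,0,0]]]' 0;python3 -c "
from h import *
print(*need(target(-1,.057)))"
```

```text
clock: 15.45
eef_pos: [0.6069, -0.1933, 0.0861]
tool_rot: [0.909, -0.324, 0.089, -0.245]
ft_force: [-1.6, -2.0, 1.9]
grip_width: 0.0097
grasp_force: 59.3
clock: 15.82
eef_pos: [0.6071, -0.1934, 0.086]
tool_rot: [0.909, -0.324, 0.09, -0.245]
ft_force: [-5.5, -3.0, 7.0]
grip_width: 0.0103
grasp_force: 60.3
[-0.9 -0.6  0.6] [ 0.001 -0.004  0.001]
```

```bash
python3 -m creep '[[[0,1,-1],[0,0,0]],[[0,0,0],[0,0,0]]]' 0; python3 -m creep '[[[0,0,0],[0,0,0]],[[0,0,0],[0,0,0]],[[0,0,0],[0,0,0]]]' 20; python3 -m creep '[[[0,0,0],[0,0,0]],[[0,0,0],[0,0,0]],[[0,0,0],[0,0,0]]]' 45;  python3 -m creep '[[[0,0,-5],[0,0,0]],[[0,0,-15],[0,0,0]],[[0,0,-20],[0,0,0]],[[0,0,-25],[0,0,0]],[[0,0,-25],[0,0,0]],[[0,0,0],[0,0,0]]]' 45
sed -i 's/^h=.*/h=o; T=None; e=np.zeros(3)/' m.py; python3 m.py
```

```text
clock: 16.08
eef_pos: [0.6068, -0.1935, 0.086]
tool_rot: [0.909, -0.323, 0.09, -0.246]
ft_force: [-1.8, -0.8, 4.6]
grip_width: 0.0103
grasp_force: 59.7
clock: 16.45
eef_pos: [0.606, -0.1933, 0.0846]
tool_rot: [0.91, -0.323, 0.088, -0.246]
ft_force: [1.0, 0.9, -0.5]
grip_width: 0.0198
grasp_force: 0.0
clock: 16.82
eef_pos: [0.6062, -0.1936, 0.0851]
tool_rot: [0.909, -0.324, 0.089, -0.246]
ft_force: [-0.7, -0.2, -0.1]
grip_width: 0.045
grasp_force: 0.0
clock: 17.58
eef_pos: [0.5783, -0.2308, 0.1659]
tool_rot: [0.909, -0.324, 0.092, -0.245]
ft_force: [-0.4, 0.2, -0.7]
grip_width: 0.0448
grasp_force: 0.0
[-2.9 -1.  93.3] [ 0.    -0.008  0.003] [-0.656  0.457  0.113  1.201  0.528 -3.107]
slope y,z,offset [-0.0033 -0.0135  0.0064] 1424
ys/nz percentiles [[-46.4, 25.5], [-45.1, 26.5], [-3.8, 57.7], [40.9, 88.7], [42.5, 89.8]]
0.02 113 [-45.7  42.6]
0.03 217 [-45.9  41.9]
0.04 216 [-46.1  41.6]
0.05 217 [-46.  42.]
0.06 212 [-45.8  42.7]
0.07 228 [-45.7  41.4]
0.08 221 [-45.   39.9]
```

View pics/c5.png

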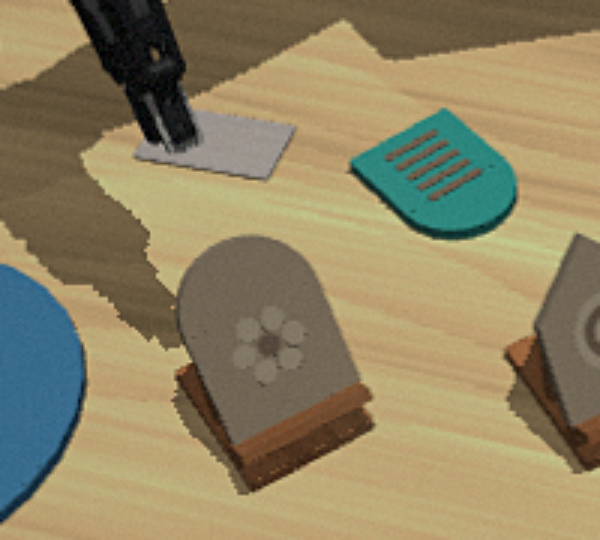

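The tile is seated with the flower out at (268,345): within about 2 mm of its original pose, lean within 1°, gripper clear. Handing in.

```bash
python3 -c "
from workcell import workorder
print(workorder.job_done())"
```

```text
the job is handed in; nothing more can be done
None
```

The arched tile is turned over and back in its own stand, flower face up and out, within about 2 mm of where it first sat, and I handed the job in at about 18 s; the first grip missed and tipped it 6° before the second held, and the hand-in returned no verdict.

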